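Hold a clinometer at the preset dip on a rock specimen

ROBOT

A 6-joint arm with a two-finger parallel gripper is mounted at the origin on the work surface. World frame = base frame: x ahead of the robot, y to its left, z up, the work surface at z = 0. Lengths are in m, angles in rad, forces in N, time in s.
With the tool pointing down it reaches from about 0.4 to 0.925 m from the base axis. Payload 3.4 kg.
Tool frame: the origin (TCP) lies midway between the tips of the shut fingers; the grasp point (between the pads) lies ctrl.grip_depth behind it (ctrl.grip_depth is the distance from the TCP to the grasp point, in m); y points along the fingers, x is the direction in which the jaws open and shut, and the axes are right-handed (so a half turn about y gives the same grasp; the last joint's range is limited). The gripper opens to 85 mm and grips with 20 to 120 N. Pads are 22 mm wide; open, the fingers measure 114 mm over their backs; the gripper's body (76 mm by 85 mm) begins 54 mm behind the grasp point. The pads swing forward as they close: fully open they stand 13 mm farther back than shut.
Start: joints at [1.222, 0.307, 1.506, -0, 1.328, -0.073], TCP at [0.157, 0.553, 0.231] pointing down, gripper open.
Joint ranges: [-3.12, 3.12], [-1.05, 2.28], [0.14, 2.33], [-1.42, 4.57], [0.1, 2.73], [-2.68, 2.68]. Speed limits (rad/s): [2.57, 2.57, 3.14, 3.14, 3.14, 3.14].

INTERFACE

Orientations are given as a unit quaternion [x, y, z, w].
In Python, from station import ctrl, vision gives the robot as it stands. The module is installed in compiled form; this text tells all that it offers.
- The arm moves only by the tool drive_tool, never from a script. Its argument "commands" is a list of rows, each a list of 3 entries, a list of its own where there are three numbers: the shift along the world's x, y, z in cm, then the turn about the world's z in degrees, then the closure, from 0 (fully open) to 1 (shut). In form: [[[x, y, z], turn, fingers], ...]. A call has 1 to 10 rows; each row shifts and turns the commanded pose from where the row before left it; what a row does not reach is not made up. A row lasts 1/12 s, in which the tool goes at most 41.7 mm and 7.16 degrees, less where a joint would pass 70% of its speed; a pose out of reach is approached as far as the arm can. A call with a gripper value outside its range is refused whole. The fingers move at their own pace and stop on an object; the grip force is fixed at half the most. Time passes only in rows, so rows that do not move let the fingers close. It gives the time, the measured TCP pose, the force and the opening at its end, in the units of the state.
- ctrl.observe(): the state, without advancing time (a new reading comes with each control period).
- vision.read_camera(name): name is "scene" or "top"; returns a dict with "image" (420x560x3 uint8, blue, green, red), "fx", "fy", "cx", "cy" (pixels), "distortion" ([k1, k2, p1, p2, k3] as OpenCV has them; the pictures are not rectified), "xyz" and "rotation" of the camera in the world. Camera axes: x right, y down, z forward; pixel columns grow to the right and rows downward; lengths in m; the calibration is good to about 2 mm. A picture is of the moment at which its call begins. There is no depth.
- ctrl.job_done(): hands the job in, once; it reports no verdict.
The state is a dict: "time_s": time; "joints": joint angles; "dq": joint speeds; "joint_efforts": joint torques, N m; "tool_pos": TCP position; "tcp_rot": TCP orientation; "contact_force": force on the tool from outside, world axes, zero at the start; "ft_torque": the same for the moment, N m; "gripper_width": finger opening in m.
Only numpy, scipy, OpenCV 4.12 (cv2) and the standard library are available. Lean on these libraries where they do the work, as an engineer would, in place of code of your own. Each camera call takes 0.05 s, during which the arm holds its last target.

TASK

Lift the clinometer out of its pocket in the case, stand it upright on the crest of the sandstone specimen, square across the painted strike line, and then rock it over on the stone until its swinging pointer settles within the width of the red preset index. Finish while still holding it there, steady and resting lightly on the crest with its dial plumb, so that a colleague can scribe the dip line along its base. Do not shift the stone, and leave the flask, the jar and the hand lens alone.

Things in the scene. Friction and masses are not known exactly. Their poses are not given: they have to be found in the camera images.
- case: open instrument case, dark shell, grey moulded insert, 120 x 190 x 40 mm high (x, y, z), fixed. Origin: centre of its underside. The clinometer's pocket is 24 mm (x) by 126 mm (y), centred 12 mm towards -x of the origin, from the insert's top at z = 38 mm down to z = 18 mm. A second slot at x = +33 mm holds a yellow pencil below the top
- clinometer: pendulum clinometer, 0.24 kg, upright in its pocket, axes parallel to the case's. Origin: centre of its underside. Base rail 120 mm long (y), 18 thick (x), 12 high, flat below; round black housing 84 mm across, 18 thick, centred at z = 62 mm; on top a blue grip lug, the place to hold it: 36 mm wide (y), 18 thick (x), z = 104 to 134 mm, pinched across the 18. +x points out of the white dial
- grip (a point): middle of the clinometer's blue grip lug, 121 mm above its underside; axes as the clinometer's
- pointer (a joint): angle of the black pointer, rad. It swings freely about the dial's centre and, settled (after about 1 s), hangs straight down. 0 = towards the middle of the base (clinometer upright); positive = tip towards the clinometer's +y (right as seen facing the dial), when its +y end is tipped down
- index (a joint): angle of the red preset index on the dial, rad, same zero and sense as the pointer's; 0.19 to 0.42, stiff, already set and not to be touched. The scale has ticks every 10 degrees
- pointer_tip (a point): tip of the black pointer, 31 mm from the dial's centre; its z axis runs from the tip to the pivot, its x out of the dial
- index_tip (a point): inner end of the red index tab, 31 mm from the dial's centre; its z axis runs towards the pivot. The tab is 4 mm wide, which is about 4 degrees either side of its middle at this radius
- specimen: rough sandstone, 1.4 kg, loose, about 110 (x) by 120 (y) by 71 mm high. Origin: centre of its underside. Its uneven crest runs along x at y = 0, 71 mm high (lumps of 1 mm; it drops off beyond 40 mm either way), a white painted strike line along it. Across, it falls about 13 degrees for 20 mm either side, then 30 degrees for 20 mm, then steeply, so the clinometer can rock on it
- strike (a point): middle of the white strike line, on top of the crest, 71 mm above the specimen's underside; axes as the specimen's, the line runs along x
- flask: stoppered empty glass conical flask, 84 mm in diameter at the foot, 142 mm tall; origin at the centre of its underside. Leave alone
- jar: white plastic reagent jar, 76 mm in diameter, 105 mm tall; origin at the centre of its underside. Leave alone
- lens: hand lens lying flat, rim 54 mm in diameter, black handle to its -x, 140 mm long in all, 14 mm high; origin under the centre of the rim. Leave alone
Not all that is in view belongs to the job. What is shaped like the specimen but blue is not meant.

How it is judged:
On the way, in this order (a step that is already met when the one before it is completed fails the run):
1. the clinometer, gripped, is lifted out until its underside is clear above the case (z of clinometer in the frame of case above 0.046 m and contact force between the fingers and clinometer above 1 N), for 0.1 s.
2. it stands upright (within 7 degrees) with its base on the crest, square across the strike line (within 15 degrees) (contact force between clinometer and specimen above 0.2 N and angle between clinometer's own z axis and vertical below 0.122 rad and angle between the x axis of clinometer and the x axis of specimen, either way round below 0.262 rad and y of strike in the frame of clinometer between -0.05 and 0.05 m), for 0.2 s.
3. it is rocked over, still on the stone, until the pointer settles on the red index (angle between the z axis of pointer_tip and the z axis of index_tip, either way round below 0.068 rad and contact force between clinometer and specimen above 0.2 N and velocity of joint pointer between -0.4 and 0.4 rad/s), for 0.3 s.
At the end, for the whole second after the job is handed in: Still gripped, base resting on the crest (0.2 to 20 N, strike line 10 mm or more inside its ends), square to the line within 15 deg, dial plumb within 8 deg, settled pointer within 3.9 deg of the index middle; stone shifted under 15 mm and flat, flask, jar and lens moved under 20 mm (angle between the z axis of pointer_tip and the z axis of index_tip, either way round below 0.068 rad and velocity of joint pointer between -0.3 and 0.3 rad/s and contact force between the fingers and clinometer above 1 N and contact force between clinometer and specimen between 0.2 and 20 N and angle between the x axis of clinometer and the x axis of specimen, either way round below 0.262 rad and angle between clinometer's own x axis and vertical between 1.431 and 1.711 rad and y of strike in the frame of clinometer between -0.05 and 0.05 m and z of strike in the frame of clinometer between -0.015 and 0.012 m and distance of strike from where it was at the start of the episode below 0.015 m and angle between specimen's own z axis and vertical below 0.05 rad and distance of each of flask, jar, lens from where it was at the start of the episode below 0.02 m); the arm keeps its last pose, push and grip.
It fails at once if the clinometer is pressed hard on the stone (over 45 N) (contact force between clinometer and specimen above 45 N).
It fails at once if the stone is shifted (distance of strike from where it was at the start of the episode above 0.015 m).
It fails at once if the flask, the jar or the lens is disturbed (distance of any of flask, jar, lens from where it was at the start of the episode above 0.02 m).
It also fails if it takes over 53 s, if anything falls off the work surface, if the arm or the gripper's body presses on something with over 40 N, if the wrist force passes 120 N, or if a joint passes its speed limit or range.

## Working session

There is one attempt and no reset: what is moved stays moved. The work goes in short steps, Python scripts to look and compute and a tool call to move; the robot and the scene stay as the last step left them, time stands still between calls to the robot, and variables do not carry over. Pictures are saved under pics/ and viewed, and the job is handed in when it is done.

Besides the shell and the picture viewer there is one more tool, called by a JSON object that holds its "fn" and its "kwargs", one argument or row to a line. drive_tool: Moves the arm, as the interface text tells. Its arguments: {"type":"object","properties":{"commands":{"type":"array"}},"required":["commands"]}

```bash
mkdir -p pics; cat > h.py <<'E'
import numpy as np, cv2
from station import ctrl, vision
def snap(name,fn):
    c=vision.read_camera(name); cv2.imwrite('pics/'+fn,c['image']); return c
def P(c): 
    K=np.array([[c['fx'],0,c['cx']],[0,c['fy'],c['cy']],[0,0,1.]]); 
    R=np.array(c['rotation'],float)
    if R.size==4:
        from scipy.spatial.transform import Rotation as Q; R=Q.from_quat(R).as_matrix()
    return K,np.array(c['distortion'],float),R.reshape(3,3),np.array(c['xyz'],float)
def ray(c,uv):
    K,D,R,t=P(c); p=cv2.undistortPoints(np.array([[uv]],float),K,D)[0,0]
    return t,R@np.array([p[0],p[1],1.])
def atz(c,uv,z):
    t,d=ray(c,uv); return t+d*(z-t[2])/d[2]
def proj(c,X):
    K,D,R,t=P(c); X=np.atleast_2d(np.array(X,float))
    rv=cv2.Rodrigues(R.T)[0]; return cv2.projectPoints(X,rv,-R.T@t,K,D)[0].reshape(-1,2)
E
python3 - <<'E'
from h import *
for n in('scene','top'):
    c=snap(n,n+'0.png'); print({k:v for k,v in c.items() if k!='image'})
print(ctrl.observe(),ctrl.grip_depth)
E
```

```text
{'fx': 499.31185583479606, 'fy': 499.31185583479606, 'cx': 283.84763384375196, 'cy': 206.32994992932188, 'distortion': array([-0.08738721,  0.        ,  0.        ,  0.        ,  0.        ]), 'xyz': array([1.34499076, 0.00616885, 0.93113985]), 'rotation': array([ 0.65548958,  0.65037931, -0.26762358, -0.27516864])}
{'fx': 387.8586789944744, 'fy': 387.8586789944744, 'cx': 283.3211468377614, 'cy': 203.27585794754748, 'distortion': array([-0.08566647,  0.        ,  0.        ,  0.        ,  0.        ]), 'xyz': array([3.57925474e-01, 7.94143134e-04, 1.31107450e+00]), 'rotation': array([-0.70004323,  0.71088395, -0.0503934 ,  0.04521045])}
{'time_s': 0.1, 'joints': array([ 1.22150223e+00,  3.07488711e-01,  1.50757616e+00,  2.22148713e-05,
        1.32840353e+00, -7.35117960e-02]), 'dq': array([ 0.00038773, -0.0008253 , -0.00397291,  0.00012247,  0.00070629,
       -0.00067601]), 'joint_efforts': array([ 3.32529253e-04, -4.58529174e+01, -2.52604759e+01,  8.00537850e-05,
        5.58285741e-03,  1.60009478e-05]), 'tool_pos': array([0.15637298, 0.55265691, 0.23046599]), 'tcp_rot': array([ 0.56433592,  0.42596401, -0.42708608, -0.56362852]), 'contact_force': array([ 0.95400478, -0.68236965,  0.13145375]), 'ft_torque': array([ 0.00287556,  0.01340764, -0.05919613]), 'gripper_width': 0.08554359406197513} 0.0187
```

View pics/scene0.png

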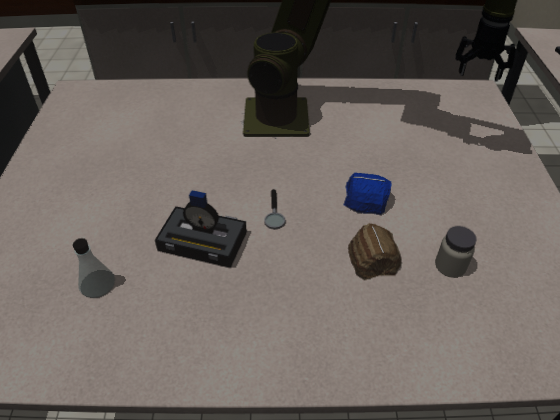

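View pics/top0.png

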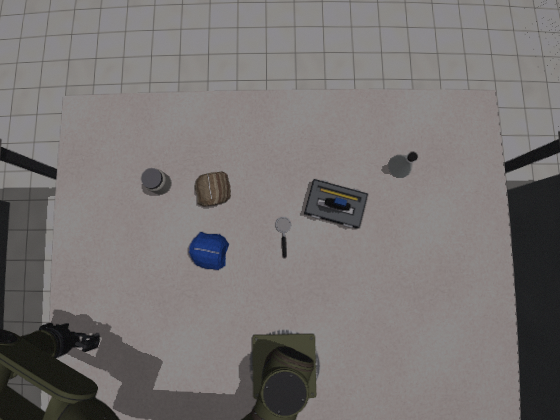

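```bash
python3 - <<'E'
from h import *
a=cv2.imread('pics/scene0.png'); b=cv2.imread('pics/top0.png')
def cr(im,x,y,w,h,s,fn): cv2.imwrite('pics/'+fn,cv2.resize(im[y:y+h,x:x+w],None,fx=s,fy=s,interpolation=cv2.INTER_CUBIC))
cr(a,150,180,100,90,7,'c1.png'); cr(a,340,165,70,120,5,'c2.png'); cr(b,295,170,80,65,9,'c3.png'); cr(b,185,160,60,115,5,'c4.png')
E
```

```text
(no output)
```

View pics/c1.png

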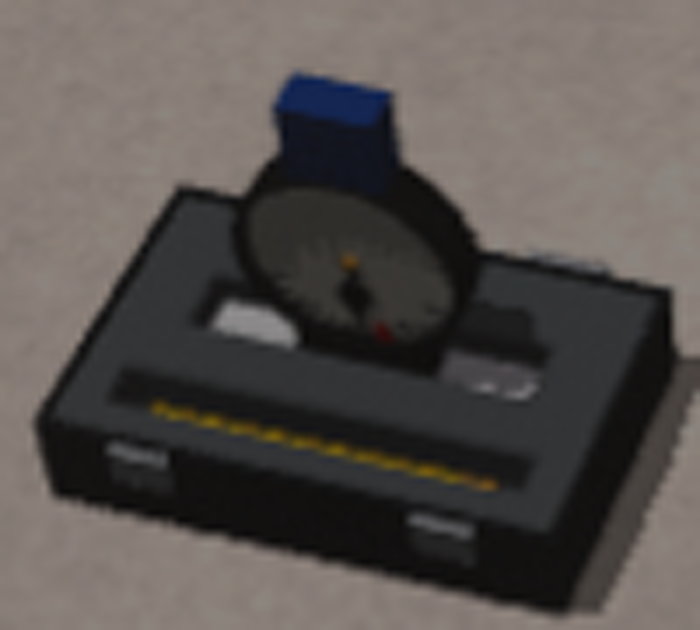

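View pics/c2.png

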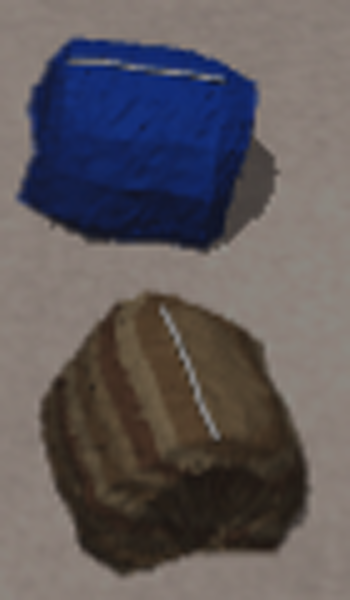

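View pics/c3.png

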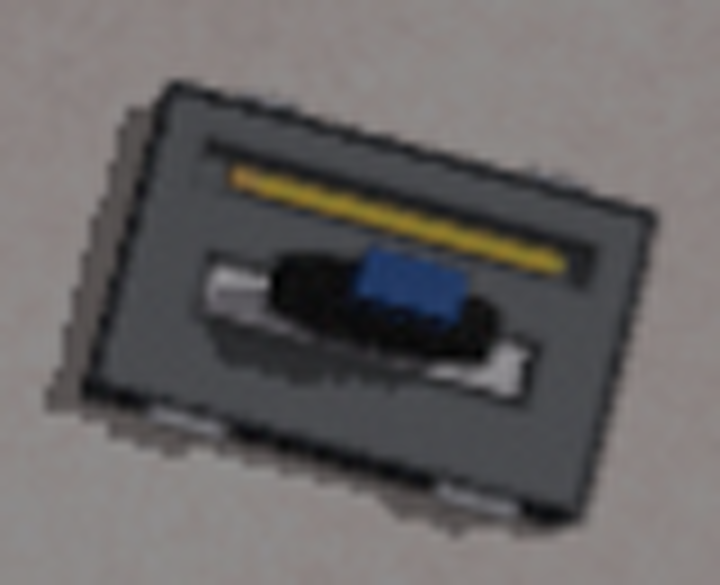

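View pics/c4.png

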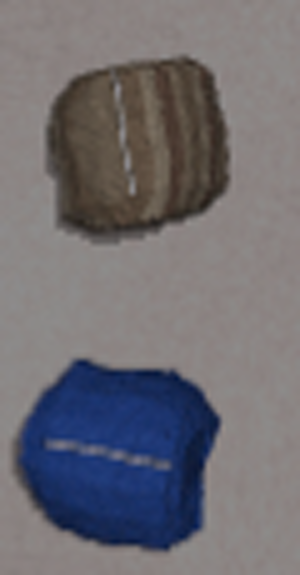

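```bash
python3 - <<'E'
from h import *
from scipy.optimize import least_squares
from scipy.spatial.transform import Rotation as Q
cs=vision.read_camera('scene'); ct=vision.read_camera('top')
f=lambda p,o,s:[o[0]+(p[0]+.5)/s-.5,o[1]+(p[1]+.5)/s-.5]
def fit(obj,obs,x0):
    def r(x):
        c,s=np.cos(x[2]),np.sin(x[2]); R=np.array([[c,-s,0],[s,c,0],[0,0,1]])
        W=np.array(obj)@R.T+[x[0],x[1],0]
        return np.concatenate([(proj(cam,W)-o).ravel() for cam,o in obs if o is not None])
    s=least_squares(r,x0,loss='soft_l1'); print(s.x,np.degrees(s.x[2])); print(np.round(s.fun,1)); return s.x
T=[f(p,(295,170),9) for p in [(175,85),(655,215),(580,520),(90,390)]]
S=[f(p,(150,180),7) for p in [(180,187),(672,290),(555,530),(40,425)]]
# order corners: top img TL=+x+y, TR=+x-y, BR=-x-y, BL=-x+y ; scene: back-left=-x-y, back-right=-x+y, front-right=+x+y, front-left=+x-y
a,b=.06,.095
C={'pp':(a,b,.04),'pm':(a,-b,.04),'mm':(-a,-b,.04),'mp':(-a,b,.04)}
top=np.array([T[0],T[1],T[2],T[3]]); sc=np.array([S[2],S[3],S[0],S[1]])
obj=[C[k] for k in('pp','pm','mm','mp')]
print('case both');x=fit(obj,[(ct,top),(cs,sc)],[.55,-.1,-.25]); fit(obj,[(ct,top)],x); fit(obj,[(cs,sc)],x)
print('lug')
a,b=.009,.018
obj=[(a,b,.152),(a,-b,.152),(-a,-b,.152),(-a,b,.152)]
top=np.array([f(p,(295,170),9) for p in [(370,245),(470,270),(460,320),(357,300)]])
sc=np.array([f(p,(150,180),7) for p in [(380,125),(277,105),(297,73),(393,93)]])
x=fit(obj,[(ct,top),(cs,sc)],[.55,-.1,-.25]);fit(obj,[(ct,top)],x); fit(obj,[(cs,sc)],x)
print('strike')
tp=[f(p,(185,160),5) for p in [(117,82),(133,192)]]; sp=[f(p,(340,165),5) for p in [(217,438),(163,307)]]
for c,p in((ct,tp),(cs,sp)):
    A=[atz(c,q,.071) for q in p]; d=A[0]-A[1]; print(A,(A[0]+A[1])/2,np.linalg.norm(d),np.degrees(np.arctan2(d[1],d[0])))
for n,c,p,z in(('jar top',cs,(460,238),.105),('lens',ct,(283,225),.005)): print(n,atz(c,p,z))
print(Q.from_quat(ctrl.observe()['tcp_rot']).as_matrix().round(3))
E
```

```text
case both
[ 0.52935969 -0.18127616 -0.27613834] -15.821561572601977
[-2.2 -0.5 -0.5 -0.4 -0.5  0.4 -1.8  0.1 -0.1  1.3 -1.7 -0.5 -1.1 -0.7
 -0.4 -0.8]
[ 0.5290215  -0.18548902 -0.2814887 ] -16.128114626367523
[-0.8 -0.5  0.8 -0.1  0.6  0.6 -0.6  0. ]
[ 0.53026353 -0.17932657 -0.27750442] -15.899831904490787
[ 0.7  1.7 -1.  -0.3 -0.3 -0.5  0.4 -0.5]
lug
[ 0.51992725 -0.1775911  -0.24919705] -14.277939438363672
[-1.8  0.  -1.4  0.  -1.5  0.2 -1.6 -0.3 -1.1  0.1 -1.3  0.2 -1.3 -0.4
 -0.2 -0.7]
[ 0.51977496 -0.18239095 -0.23756326] -13.611372201561545
[-0.3  0.1  0.2 -0.   0.1  0.1 -0.  -0.2]
[ 0.520585   -0.17520173 -0.26856113] -15.387419330988292
[-0.2  0.3 -0.3  0.3 -0.1 -0.3  0.8 -0.4]
strike
[array([0.62024797, 0.23490897, 0.071     ]), array([0.54740793, 0.22362988, 0.071     ])] [0.58382795 0.22926943 0.071     ] 0.07370813658451321 8.802194784770409
[array([0.62768179, 0.24296795, 0.071     ]), array([0.5472058 , 0.22937397, 0.071     ])] [0.5874438  0.23617096 0.071     ] 0.08161606122580373 9.58787659088289
jar top [0.61667205 0.4139221  0.105     ]
lens [ 0.46171576 -0.00795998  0.005     ]
[[ 0.272 -0.    -0.962]
 [ 0.962 -0.001  0.272]
 [-0.001 -1.     0.   ]]
```

{"fn": "drive_tool", "kwargs": {
  "commands": [
    [[2.4, -3.0, 0.2], -5, 0],
    [[2.4, -3.0, 0.2], -5, 0],
    [[2.4, -3.0, 0.2], -5, 0],
    [[2.4, -3.0, 0.2], -5, 0],
    [[2.4, -3.0, 0.2], -5, 0],
    [[2.4, -3.0, 0.2], -5, 0],
    [[2.4, -3.0, 0.2], -5, 0],
    [[2.4, -3.0, 0], -5, 0],
    [[2.4, -3.0, 0], -5, 0],
    [[2.4, -3.0, 0], -5, 0]
  ]
}}

```text
time_s: 1.03
tool_pos: [0.3973, 0.2516, 0.2454]
tcp_rot: [-0.692, -0.147, 0.147, 0.692]
contact_force: [0.5, 1.0, -0.5]
gripper_width: 0.0852
```

{"fn": "drive_tool", "kwargs": {
  "commands": [
    [[1.2, -3.6, 0], -4, 0],
    [[1.2, -3.6, 0], -4, 0],
    [[1.2, -3.6, 0], -4, 0],
    [[1.2, -3.6, 0], -4, 0],
    [[1.2, -3.6, 0], -4, 0],
    [[1.2, -3.6, 0], -4, 0],
    [[1.2, -3.6, 0], -4, 0],
    [[1.2, -3.6, 0], -4, 0],
    [[1.2, -3.6, 0], -4, 0],
    [[0, 0, 0], -4, 0]
  ]
}}

```text
time_s: 1.87
tool_pos: [0.5074, -0.0773, 0.2453]
tcp_rot: [0.701, -0.099, 0.101, -0.699]
contact_force: [0.5, 0.2, -0.3]
gripper_width: 0.0855
```

```bash
cat > st.py <<'E'
from h import *
from scipy.spatial.transform import Rotation as Q
def st():
    o=ctrl.observe(); M=Q.from_quat(o['tcp_rot']).as_matrix()
    print('t',round(o['time_s'],2),'tcp',np.round(o['tool_pos'],4),'yaw',np.degrees(np.arctan2(M[1,0],M[0,0])).round(2),'appr',M[:,1].round(3),'F',np.round(o['contact_force'],2),'T',np.round(o['ft_torque'],3),'w',round(o['gripper_width'],4)); return o
E
python3 - <<'E'
from st import *
o=st()
for n in('scene','top'):
    c=snap(n,n+'1.png'); print(proj(c,[o['tool_pos'],o['tool_pos']+[0,0,.013]]))
    im=c['image']; p=proj(c,o['tool_pos'])[0].astype(int); x,y=max(p[0]-50,0),max(p[1]-45,0)
    cv2.imwrite('pics/z_%s1.png'%n,cv2.resize(im[y:y+90,x:x+100],None,fx=7,fy=6.5,interpolation=2)); print(x,y)
E
```

```text
t 1.87 tcp [ 0.5074 -0.0773  0.2453] yaw -16.29 appr [ 0.003 -0.004 -1.   ] F [ 0.5   0.22 -0.32] T [ 0.012 -0.046 -0.012] w 0.0855
[[238.76798764 157.94322962]
 [238.43181677 153.23206876]]
188 112
[[308.17470144 201.33071004]
 [308.50506547 200.66785509]]
258 156
```

View pics/z_scene1.png

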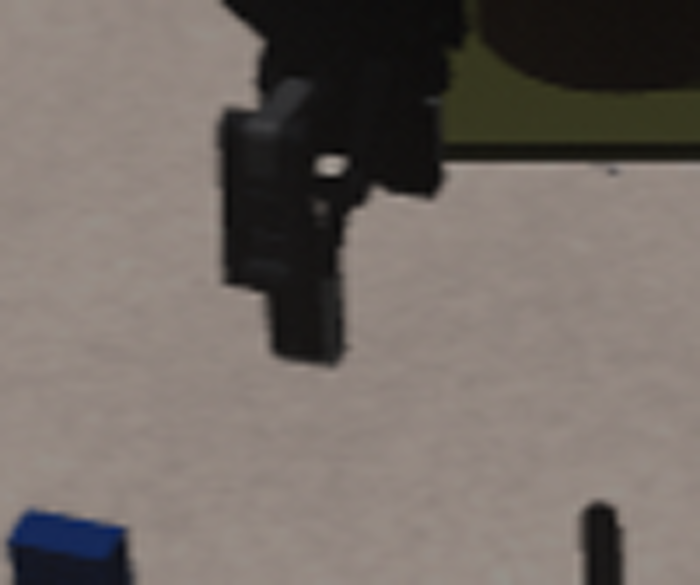

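View pics/z_top1.png

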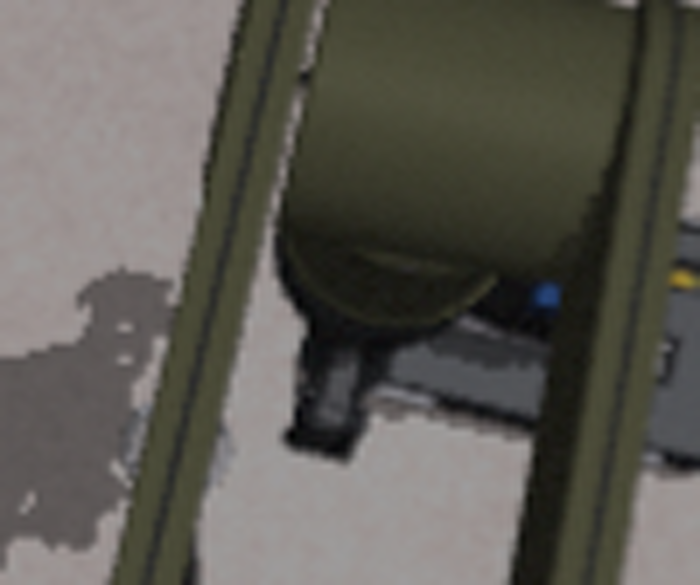

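```bash
python3 - <<'E'
from st import *
o=st(); y=np.radians(-16.3); u=np.array([np.cos(y),np.sin(y),0]); v=np.array([-u[1],u[0],0])
for n in('scene','top'):
    c=vision.read_camera(n)
    for r in(.0427,.050,.057):
        for s in(-.011,.011): print(n,r,s,proj(c,o['tool_pos']+r*u+s*v+[0,0,.013]).round(1), proj(c,o['tool_pos']-r*u+s*v+[0,0,.013]).round(1))
E
```

```text
t 1.97 tcp [ 0.5048 -0.0724  0.2449] yaw -16.01 appr [-0.001  0.    -1.   ] F [-0.83  1.8  -0.69] T [ 0.024  0.013 -0.005] w 0.0855
scene 0.0427 -0.011 [[229.1 164. ]] [[242.5 140.1]]
scene 0.0427 0.011 [[239.  165.9]] [[251.9 141.8]]
scene 0.05 -0.011 [[227.9 166.2]] [[243.6 138.2]]
scene 0.05 0.011 [[237.9 168.1]] [[253.  139.8]]
scene 0.057 -0.011 [[226.7 168.3]] [[244.6 136.3]]
scene 0.057 0.011 [[236.7 170.2]] [[254. 138.]]
top 0.0427 -0.011 [[314.6 187.9]] [[306.6 217.6]]
top 0.0427 0.011 [[306.9 185.8]] [[298.8 215.5]]
top 0.05 -0.011 [[315.2 185.4]] [[305.9 220.2]]
top 0.05 0.011 [[307.5 183.3]] [[298.1 218.1]]
top 0.057 -0.011 [[315.9 183. ]] [[305.2 222.7]]
top 0.057 0.011 [[308.2 180.9]] [[297.4 220.5]]
```

{"fn": "drive_tool", "kwargs": {
  "commands": [
    [[0.5, -3.5, 0], 0, 0],
    [[0.5, -3.5, 0], 0, 0],
    [[0.5, -3.5, 0], 0, 0],
    [[0, 0, -1.5], 0, 0],
    [[0, 0, -1.5], 0, 0],
    [[0, 0, -1.5], 0, 0],
    [[0, 0, 0], 0, 0],
    [[0, 0, 0], 0, 0],
    [[0, 0, 0], 0, 0],
    [[0, 0, 0], 0, 0]
  ]
}}

```text
time_s: 2.9
tool_pos: [0.5204, -0.1752, 0.2015]
tcp_rot: [0.701, -0.096, 0.097, -0.7]
contact_force: [-0.1, -0.4, 1.0]
gripper_width: 0.0855
```

```bash
python3 - <<'E'
from st import *
o=st()
for n in('scene','top'):
    c=snap(n,n+'2.png')
    im=c['image']; p=proj(c,o['tool_pos'])[0].astype(int); x,y=max(p[0]-50,0),max(p[1]-50,0)
    cv2.imwrite('pics/z_%s2.png'%n,cv2.resize(im[y:y+80,x:x+100],None,fx=7,fy=7,interpolation=2)); print(x,y)
st()
E
```

```text
t 2.9 tcp [ 0.5204 -0.1752  0.2015] yaw -15.71 appr [ 0.002 -0.001 -1.   ] F [-0.14 -0.37  1.02] T [-0.001 -0.006  0.019] w 0.0855
145 127
290 148
t 3.0 tcp [ 0.5203 -0.1755  0.2015] yaw -15.74 appr [ 0.002 -0.001 -1.   ] F [ 0.01 -0.09 -0.15] T [ 0.03   0.014 -0.039] w 0.0854
```

View pics/z_scene2.png

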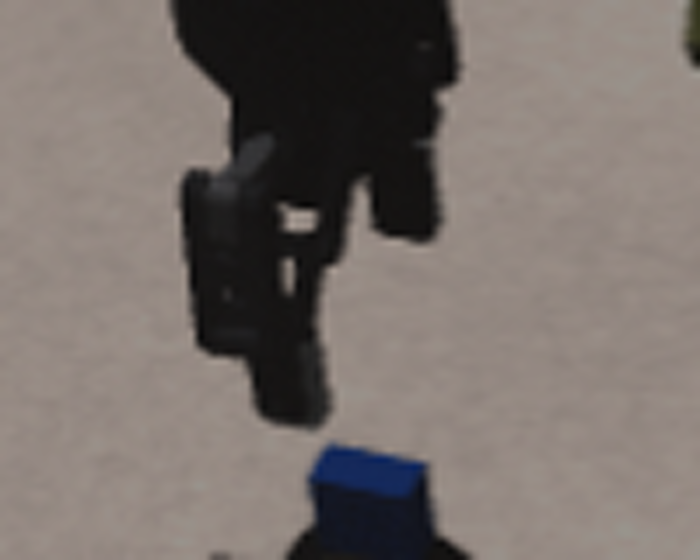

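View pics/z_top2.png

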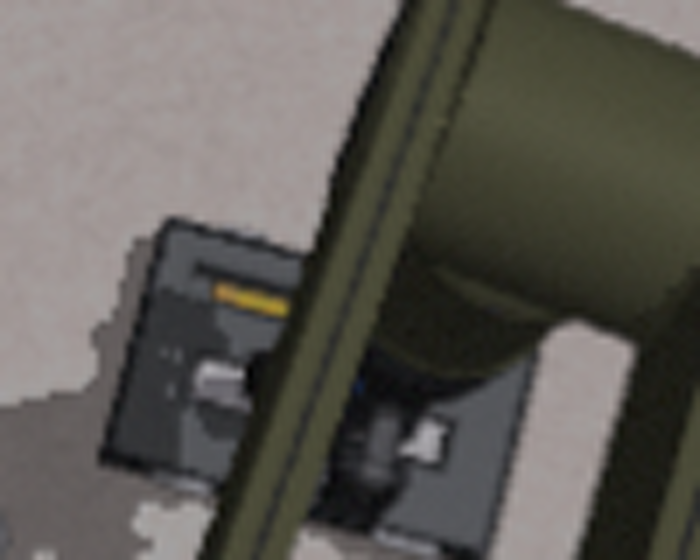

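```bash
python3 - <<'E'
from st import *
o=st(); y=np.radians(-15.7); u=np.array([np.cos(y),np.sin(y),0]); v=np.array([-u[1],u[0],0])
c=vision.read_camera('scene')
for r in(.0427,.050,.057):
    print(r,[proj(c,o['tool_pos']+r*u+s*v+[0,0,.013])[0].round(1) for s in (-.011,.011)])
q=np.array([.520,-.178,.152])
print([proj(c,q+a*u*.009+b*v*.018)[0].round(1) for a,b in((1,1),(1,-1),(-1,-1),(-1,1))])
E
```

```text
t 3.0 tcp [ 0.5203 -0.1755  0.2015] yaw -15.74 appr [ 0.002 -0.001 -1.   ] F [ 0.01 -0.09 -0.15] T [ 0.03   0.014 -0.039] w 0.0854
0.0427 [array([181.9, 184.6]), array([191.4, 186.5])]
0.05 [array([180.5, 186.9]), array([190.1, 188.7])]
0.057 [array([179.2, 189. ]), array([188.8, 190.9])]
[array([202.4, 197.6]), array([187.6, 194.7]), array([190.7, 189.5]), array([205.3, 192.3])]
```

{"fn": "drive_tool", "kwargs": {
  "commands": [
    [[0, -0.25, -1.5], 0, 0],
    [[0, 0, -1.5], 0, 0],
    [[0, 0, -1.5], 0, 0],
    [[0, 0, -1.5], 0, 0],
    [[0, 0, -1.0], 0, 0],
    [[0, 0, -0.8], 0, 0],
    [[0, 0, 0], 0, 0],
    [[0, 0, 0], 0, 0]
  ]
}}

```text
time_s: 3.72
tool_pos: [0.5197, -0.1783, 0.1223]
tcp_rot: [-0.7, 0.097, -0.097, 0.7]
contact_force: [0.1, 1.1, 0.2]
gripper_width: 0.0851
```

```bash
python3 - <<'E'
from st import *
o=st()
for n in('scene','top'):
    c=snap(n,n+'3.png')
    im=c['image']; p=proj(c,o['tool_pos'])[0].astype(int); x,y=max(p[0]-50,0),max(p[1]-50,0)
    cv2.imwrite('pics/z_%s3.png'%n,cv2.resize(im[y:y+80,x:x+100],None,fx=7,fy=7,interpolation=2)); print(x,y)
E
```

```text
t 3.72 tcp [ 0.5197 -0.1783  0.1223] yaw -15.8 appr [-0.  0. -1.] F [0.08 1.08 0.24] T [-0.016 -0.008 -0.016] w 0.0851
147 152
287 152
```

View pics/z_scene3.png

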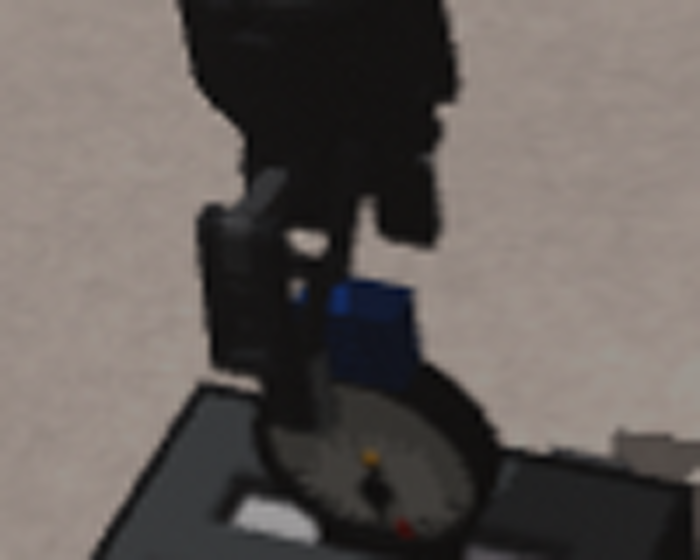

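{"fn": "drive_tool", "kwargs": {
  "commands": [
    [[0, 0, 0], 0, 0.5],
    [[0, 0, 0], 0, 0.6],
    [[0, 0, 0], 0, 0.7],
    [[0, 0, 0], 0, 0.8],
    [[0, 0, 0], 0, 0.9],
    [[0, 0, 0], 0, 1],
    [[0, 0, 0], 0, 1],
    [[0, 0, 0], 0, 1],
    [[0, 0, 0], 0, 1],
    [[0, 0, 0], 0, 1]
  ]
}}

```text
time_s: 4.65
tool_pos: [0.52, -0.1784, 0.1226]
tcp_rot: [0.7, -0.097, 0.097, -0.7]
contact_force: [-0.1, 0.0, 3.2]
gripper_width: 0.0173
```

```bash
python3 - <<'E'
from st import *
o=st()
E
```

```text
t 4.65 tcp [ 0.52   -0.1784  0.1226] yaw -15.8 appr [ 0.001 -0.    -1.   ] F [-0.07  0.    3.23] T [-0.053 -0.096  0.012] w 0.0173
```

{"fn": "drive_tool", "kwargs": {
  "commands": [
    [[0, 0, 0.7], 0, 1],
    [[0, 0, 1.0], 0, 1],
    [[0, 0, 1.5], 0, 1],
    [[0, 0, 1.5], 0, 1],
    [[0, 0, 1.5], 0, 1],
    [[0, 0, 1.5], 0, 1],
    [[0, 0, 1.5], 0, 1],
    [[0, 0, 1.3], 0, 1],
    [[0, 0, 1.0], 0, 1],
    [[0, 0, 0], 0, 1]
  ]
}}

```text
time_s: 5.48
tool_pos: [0.5206, -0.1787, 0.2398]
tcp_rot: [0.701, -0.096, 0.099, -0.7]
contact_force: [1.3, -0.1, -2.1]
gripper_width: 0.0169
```

```bash
python3 - <<'E'
from st import *
o=st()
for n in('scene',):
    c=snap(n,n+'4.png')
    im=c['image']; p=proj(c,o['tool_pos'])[0].astype(int); x,y=max(p[0]-50,0),max(p[1]-25,0)
    cv2.imwrite('pics/z_%s4.png'%n,cv2.resize(im[y:y+85,x:x+100],None,fx=7,fy=7,interpolation=2)); print(x,y)
E
```

```text
t 5.48 tcp [ 0.5206 -0.1787  0.2398] yaw -15.8 appr [ 0.004 -0.002 -1.   ] F [ 1.31 -0.1  -2.06] T [-0.032 -0.032  0.009] w 0.0169
141 139
```

View pics/z_scene4.png

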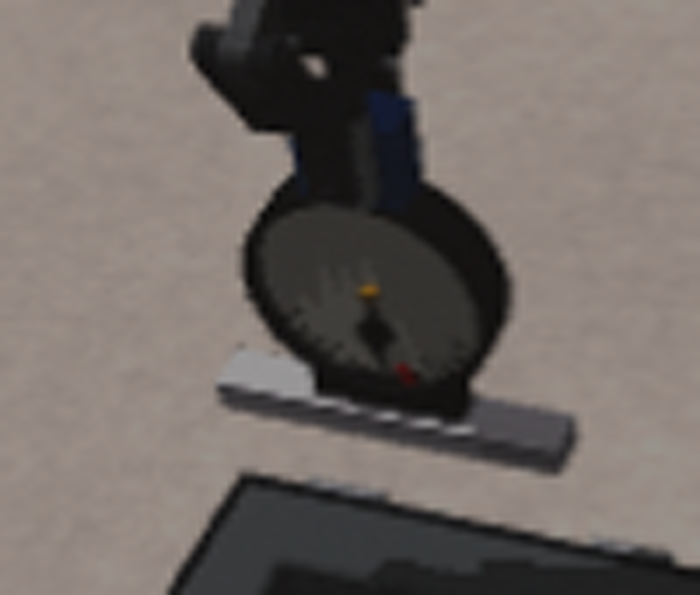

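```bash
cat > clin.py <<'E'
from st import *
from scipy.optimize import least_squares
def fitclin(c,obj,px,x0,sig=(.004,.004,.003,3)):
    # params x,y,z of origin, yaw, tilt(+y down) in deg
    def R(x): return (Q.from_euler('z',x[3],degrees=True)*Q.from_euler('x',-x[4],degrees=True)).as_matrix()
    def r(x): 
        W=np.array(obj)@R(x).T+x[:3]
        return np.concatenate([(proj(c,W)-px).ravel(),(x[:3]-x0[:3])/np.array(sig[:3]),[(x[3]-x0[3])/sig[3]]])
    s=least_squares(r,x0,x_scale=[.01,.01,.01,1,1]); return s.x,s.fun
E
python3 - <<'E'
from clin import *
c=vision.read_camera('scene')
obj=[(.009,-.06,.012),(.009,.06,0),(-.009,-.06,.012),(-.009,.06,.012),(.009,0,.062)]
px=[[141+(a+.5)/7-.5,139+(b+.5)/7-.5] for a,b in[(219,386),(560,472),(240,348),(577,422),(368,290)]]
x,f=fitclin(c,obj,px,np.array([.5206,-.1787+.003,.2398-.1046,-15.8,0])); print(x.round(4),f.round(1))
x,f=fitclin(c,obj,px,np.array([.5206,-.1787+.003,.2398-.1046,-15.8,0]),(.02,.02,.02,20)); print(x.round(4),f.round(1))
st()
E
```

```text
[  0.5208  -0.1765   0.1351 -16.5615  -0.9066] [-0.2 -0.6  0.3  0.7  0.1 -0.3  0.3 -1.4 -0.4  1.5  0.1 -0.2 -0.  -0.3]
[  0.5204  -0.1767   0.1347 -16.7873  -1.0157] [-0.2 -0.6  0.3  0.7  0.2 -0.3  0.2 -1.3 -0.5  1.5 -0.  -0.  -0.  -0. ]
t 5.58 tcp [ 0.5194 -0.1781  0.2374] yaw -15.8 appr [ 0. -0. -1.] F [ 0.24 -0.01 -2.87] T [0.042 0.03  0.034] w 0.017
```

{"fn": "drive_tool", "kwargs": {
  "commands": [
    [[0.2, 3.0, 0.2], 2.5, 1],
    [[0.4, 3.8, 0], 2.5, 1],
    [[0.6, 4.0, 0], 2.5, 1],
    [[0.6, 4.0, 0], 2.5, 1],
    [[0.6, 4.0, 0], 2.5, 1],
    [[0.6, 4.0, 0], 2.5, 1],
    [[0.6, 4.0, 0], 2.5, 1],
    [[0.6, 4.0, 0], 2.5, 1],
    [[0.6, 4.0, 0], 2.5, 1],
    [[0.6, 4.0, 0], 2.5, 1]
  ]
}}

```text
time_s: 6.42
tool_pos: [0.5726, 0.2116, 0.2377]
tcp_rot: [0.705, 0.056, -0.059, -0.704]
contact_force: [0.2, -0.7, -2.4]
gripper_width: 0.0174
```

{"fn": "drive_tool", "kwargs": {
  "commands": [
    [[0.3, 3.0, 0], 0, 1],
    [[0.2, 2.0, 0], 0, 1],
    [[0, 0.7, 0], 0, 1],
    [[0, 0, 0], 0, 1],
    [[0, 0, 0], 0, 1],
    [[0, 0, 0], 0, 1],
    [[0, 0, 0], 0, 1],
    [[0, 0, 0], 0, 1]
  ]
}}

```text
time_s: 7.08
tool_pos: [0.5786, 0.2652, 0.2394]
tcp_rot: [0.705, 0.056, -0.056, -0.705]
contact_force: [0.1, -0.8, -2.2]
gripper_width: 0.017
```

```bash
python3 - <<'E'
from st import *
o=st()
for n in('scene','top'):
    c=snap(n,n+'5.png')
    im=c['image']; p=proj(c,o['tool_pos'])[0].astype(int); x,y=max(p[0]-50,0),max(p[1]-25,0)
    cv2.imwrite('pics/z_%s5.png'%n,cv2.resize(im[y:y+85,x:x+100],None,fx=7,fy=7,interpolation=2)); print(x,y)
E
```

```text
t 7.08 tcp [0.5786 0.2652 0.2394] yaw 9.09 appr [-0. -0. -1.] F [ 0.06 -0.78 -2.17] T [-0.067 -0.026 -0.021] w 0.017
351 156
136 153
```

View pics/z_scene5.png

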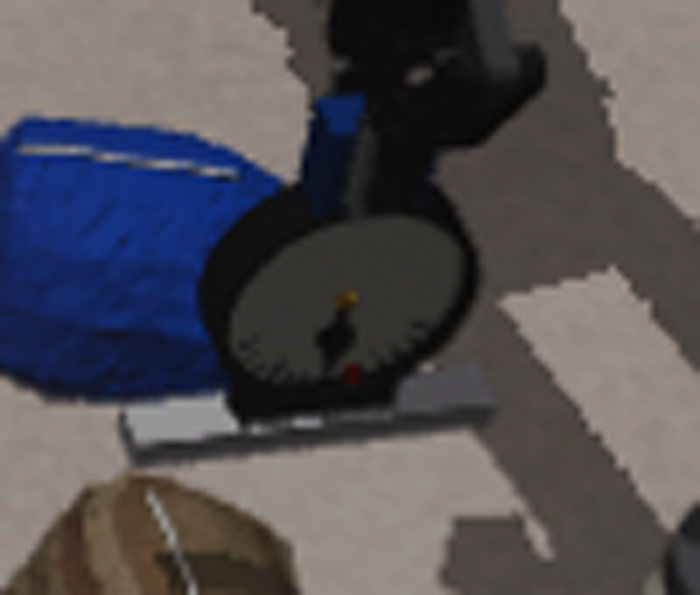

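View pics/top5.png

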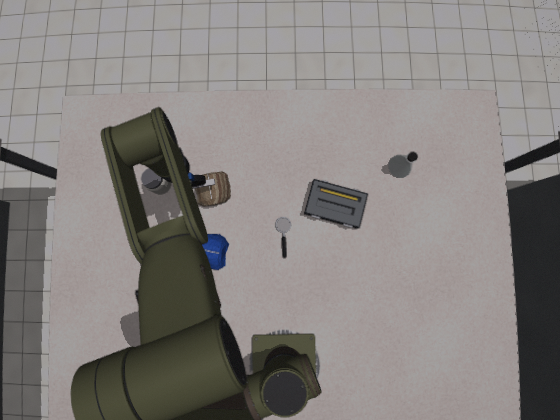

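```bash
cat >> clin.py <<'E'
def dial(c,uv,org,yaw,tilt=0,xo=.009):
    R=(Q.from_euler('z',yaw,degrees=True)*Q.from_euler('x',-tilt,degrees=True)).as_matrix()
    t,d=ray(c,uv); o=np.array(org)+R@[xo,0,0]; n=R[:,0]
    X=t+d*((o-t)@n)/(d@n); return R.T@(X-np.array(org))
E
python3 - <<'E'
from clin import *
c=vision.read_camera('scene')
def go(off,piv,idx,org,yaw):
    f=lambda p:[off[0]+(p[0]+.5)/7-.5,off[1]+(p[1]+.5)/7-.5]
    a,b=dial(c,f(piv),org,yaw),dial(c,f(idx),org,yaw); d=b-a
    print(a.round(4),b.round(4),np.hypot(d[1],d[2]).round(4),np.arctan2(d[1],-d[2]))
go((141,139),(368,290),(404,373),(.5204,-.1767,.135),-15.8)
go((351,156),(346,298),(352,373),(.5786,.2682,.1348),9.1)
go((150,180),(349,262),(384,331),(.520,-.1752,.018),-15.8)
# pointer
go((351,156),(346,298),(325,370),(.5786,.2682,.1348),9.1)
st()
E
```

```text
[0.009  0.0005 0.0664] [0.009  0.0086 0.0328] 0.0346 0.2353479067732745
[ 0.009  -0.0037  0.0667] [0.009  0.0043 0.0332] 0.0345 0.23382748161749597
[ 0.009  -0.0004  0.0659] [0.009  0.0087 0.0344] 0.0328 0.28020394418145733
[ 0.009  -0.0037  0.0667] [ 0.009 -0.005  0.036] 0.0307 -0.04365334224197668
t 7.23 tcp [0.5788 0.2659 0.2396] yaw 9.13 appr [ 0.  0. -1.] F [-0.65 -0.33 -2.43] T [-0.026  0.013 -0.032] w 0.017
```

```bash
python3 - <<'E'
from h import *
a=cv2.imread('pics/scene5.png'); b=cv2.imread('pics/scene4.png')
cv2.imwrite('pics/a5.png',cv2.resize(a[190:230,360:430],None,fx=11,fy=11,interpolation=cv2.INTER_CUBIC))
cv2.imwrite('pics/a4.png',cv2.resize(b[165:210,165:235],None,fx=11,fy=11,interpolation=cv2.INTER_CUBIC))
E
```

```text
(no output)
```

View pics/a5.png

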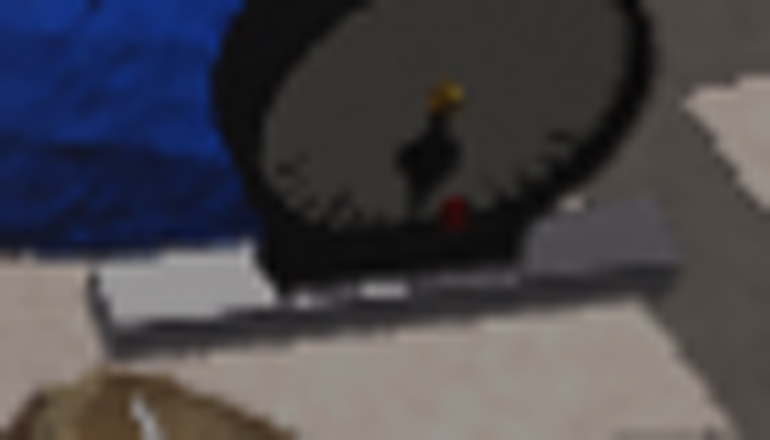

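View pics/a4.png

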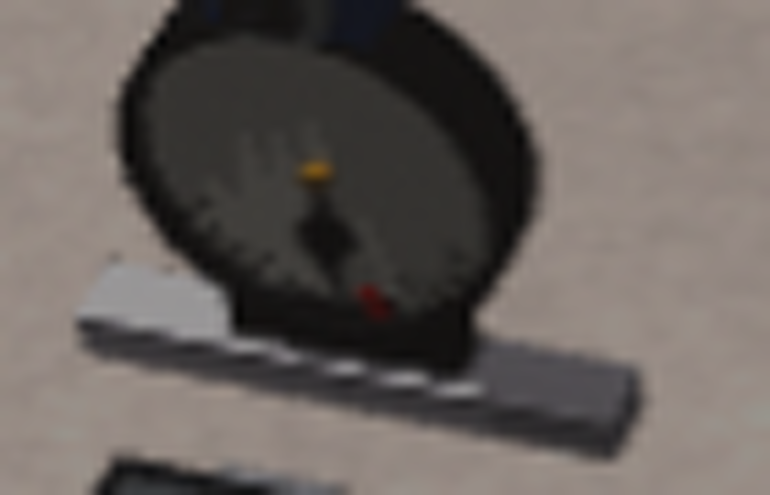

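```bash
python3 - <<'E'
from clin import *
c=vision.read_camera('scene')
obj=[(.009,-.06,.012),(.009,-.06,0),(.009,.06,0),(.009,.06,.012),(-.009,-.06,.012),(-.009,.06,.012)]
f=lambda P,o:np.array([[o[0]+(a+.5)/11-.5,o[1]+(b+.5)/11-.5] for a,b in P])
A=f([(110,325),(115,355),(672,292),(682,268),(93,268),(655,200)],(360,190))
B=f([(80,322),(90,348),(615,455),(625,425),(115,262),(640,370)],(165,165))
for px,x0 in((A,[.5786,.2652,.1348,9.1,0]),(B,[.5194,-.1781,.135,-15.8,0])):
  for sig in((.005,.005,.003,1),(.03,.03,.003,10)):
    x,r=fitclin(c,obj,px,np.array(x0),sig); print(x.round(4),r.round(1))
E
```

```text
[0.5789 0.2656 0.1345 9.0594 0.8663] [ 0.6 -0.1 -0.6  0.9  0.   0.8  0.3 -0.7 -0.2 -0.8 -0.2 -0.2  0.1  0.1
 -0.1 -0. ]
[0.5789 0.2656 0.1345 8.9365 0.7605] [ 0.6 -0.1 -0.6  0.9  0.   0.8  0.3 -0.7 -0.2 -0.8 -0.1 -0.2  0.   0.
 -0.1 -0. ]
[  0.52    -0.1767   0.1342 -15.9416  -0.3242] [-0.2 -0.6 -0.3  0.8  0.6  0.8 -0.8 -0.3 -0.1 -0.3  0.7 -0.6  0.1  0.3
 -0.3 -0.1]
[  0.5206  -0.1765   0.1347 -16.4606  -0.7739] [-0.1 -0.6 -0.2  0.8  0.5  0.8 -0.9 -0.2  0.  -0.3  0.6 -0.6  0.   0.1
 -0.1 -0.1]
```

{"fn": "drive_tool", "kwargs": {
  "commands": [
    [[0.2, 0.3, -1.0], 0, 1],
    [[0.1, 0, -1.0], 0, 1],
    [[0, 0, -1.0], 0, 1],
    [[0, 0, -1.0], 0, 1],
    [[0, 0, -0.8], 0, 1],
    [[0, 0, -0.6], 0, 1],
    [[0, 0, -0.2], 0, 1],
    [[0, 0, 0], 0, 1],
    [[0, 0, 0], 0, 1]
  ]
}}

```text
time_s: 8.03
tool_pos: [0.5818, 0.2699, 0.1834]
tcp_rot: [-0.705, -0.057, 0.057, 0.705]
contact_force: [0.0, -0.2, -2.4]
gripper_width: 0.0174
```

{"fn": "drive_tool", "kwargs": {
  "commands": [
    [[0, 0, -0.2], 0, 1],
    [[0, 0, -0.2], 0, 1],
    [[0, 0, 0], 0, 1]
  ]
}}

```text
time_s: 8.28
tool_pos: [0.5816, 0.2697, 0.1793]
tcp_rot: [-0.705, -0.057, 0.057, 0.705]
contact_force: [-0.4, -0.6, -2.1]
gripper_width: 0.017
```

```bash
python3 - <<'E'
from st import *
o=st()
for n in('scene',):
    c=snap(n,n+'6.png')
    im=c['image'];cv2.imwrite('pics/z_%s6.png'%n,cv2.resize(im[185:285,340:430],None,fx=6,fy=6,interpolation=2))
E
```

```text
t 8.28 tcp [0.5816 0.2697 0.1793] yaw 9.2 appr [ 0.  0. -1.] F [-0.36 -0.65 -2.14] T [-0.031  0.048 -0.021] w 0.017
```

View pics/z_scene6.png

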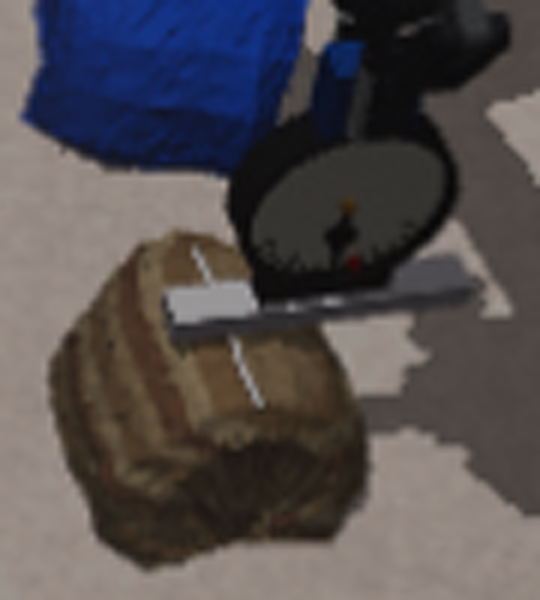

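{"fn": "drive_tool", "kwargs": {
  "commands": [
    [[0, 0, -0.15], 0, 1],
    [[0, 0, -0.15], 0, 1],
    [[0, 0, 0], 0, 1]
  ]
}}

```text
time_s: 8.58
tool_pos: [0.5814, 0.2697, 0.176]
tcp_rot: [0.705, 0.057, -0.057, -0.705]
contact_force: [-0.0, 0.2, -2.8]
gripper_width: 0.0171
```

{"fn": "drive_tool", "kwargs": {
  "commands": [
    [[0, 0, -0.1], 0, 1],
    [[0, 0, 0], 0, 1],
    [[0, 0, 0], 0, 1]
  ]
}}

```text
time_s: 8.83
tool_pos: [0.5816, 0.2698, 0.1753]
tcp_rot: [0.705, 0.057, -0.057, -0.705]
contact_force: [0.3, -0.1, -3.1]
gripper_width: 0.0169
```

{"fn": "drive_tool", "kwargs": {
  "commands": [
    [[0, 0, -0.1], 0, 1],
    [[0, 0, 0], 0, 1],
    [[0, 0, 0], 0, 1]
  ]
}}

```text
time_s: 9.08
tool_pos: [0.5818, 0.27, 0.1751]
tcp_rot: [-0.705, -0.057, 0.056, 0.705]
contact_force: [-1.1, -0.3, 1.7]
gripper_width: 0.0173
```

{"fn": "drive_tool", "kwargs": {
  "commands": [
    [[0, 0, -0.1], 0, 1],
    [[0, 0, 0], 0, 1],
    [[0, 0, 0], 0, 1]
  ]
}}

```text
time_s: 9.33
tool_pos: [0.5818, 0.2701, 0.1749]
tcp_rot: [-0.705, -0.057, 0.056, 0.705]
contact_force: [-2.3, 0.2, 6.8]
gripper_width: 0.0172
```

{"fn": "drive_tool", "kwargs": {
  "commands": [
    [[0, 0, 0], 0, 1],
    [[-0.02, 0.15, -0.05], 0, 1],
    [[-0.02, 0.15, -0.05], 0, 1],
    [[0, 0, 0], 0, 1]
  ]
}}

```text
time_s: 9.67
tool_pos: [0.5817, 0.2723, 0.1742]
tcp_rot: [0.705, 0.058, -0.056, -0.704]
contact_force: [-2.1, -1.2, 8.6]
gripper_width: 0.0169
```

{"fn": "drive_tool", "kwargs": {
  "commands": [
    [[-0.03, 0.15, -0.05], 0, 1],
    [[-0.02, 0.15, -0.05], 0, 1],
    [[0, 0, 0], 0, 1]
  ]
}}

```text
time_s: 9.92
tool_pos: [0.5813, 0.2756, 0.1731]
tcp_rot: [0.705, 0.058, -0.056, -0.705]
contact_force: [-1.9, -1.1, 7.7]
gripper_width: 0.0173
```

```bash
python3 - <<'E'
from st import *
o=st()
for n in('scene',):
    c=snap(n,n+'7.png')
    im=c['image'];cv2.imwrite('pics/z_%s7.png'%n,cv2.resize(im[185:285,340:430],None,fx=6,fy=6,interpolation=2))
E
```

```text
t 9.92 tcp [0.5813 0.2756 0.1731] yaw 9.21 appr [ 0.002 -0.    -1.   ] F [-1.91 -1.06  7.69] T [-0.666  0.453 -0.118] w 0.0173
```

View pics/z_scene7.png

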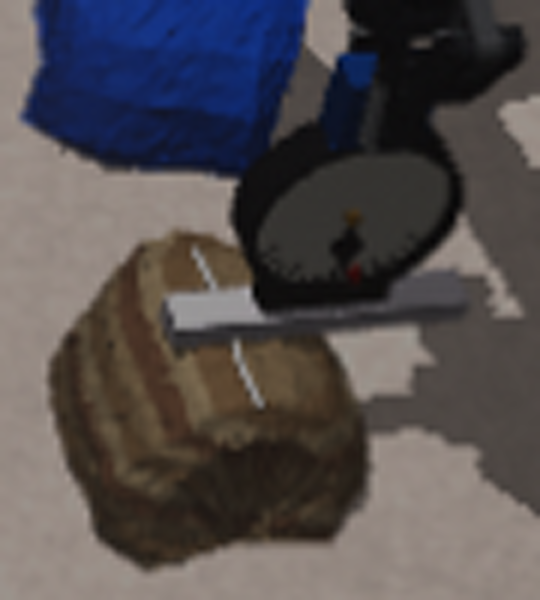

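{"fn": "drive_tool", "kwargs": {
  "commands": [
    [[-0.03, 0.15, -0.06], 0, 1],
    [[-0.02, 0.15, -0.06], 0, 1],
    [[-0.03, 0.15, -0.06], 0, 1],
    [[-0.02, 0.15, -0.06], 0, 1],
    [[0, 0, 0], 0, 1]
  ]
}}

```text
time_s: 10.38
tool_pos: [0.5803, 0.2816, 0.1708]
tcp_rot: [0.705, 0.058, -0.056, -0.705]
contact_force: [-2.1, -1.6, 8.5]
gripper_width: 0.0173
```

{"fn": "drive_tool", "kwargs": {
  "commands": [
    [[-0.03, 0.15, -0.06], 0, 1],
    [[-0.02, 0.15, -0.06], 0, 1],
    [[-0.03, 0.15, -0.06], 0, 1],
    [[-0.02, 0.15, -0.06], 0, 1],
    [[0, 0, 0], 0, 1]
  ]
}}

```text
time_s: 10.8
tool_pos: [0.5793, 0.2877, 0.1682]
tcp_rot: [0.705, 0.058, -0.056, -0.705]
contact_force: [-0.9, -0.2, 6.8]
gripper_width: 0.017
```

```bash
python3 - <<'E'
from st import *
o=st()
for n in('scene',):
    c=snap(n,n+'8.png')
    im=c['image'];cv2.imwrite('pics/z_%s8.png'%n,cv2.resize(im[185:285,340:430],None,fx=6,fy=6,interpolation=2))
E
```

```text
t 10.8 tcp [0.5793 0.2877 0.1682] yaw 9.21 appr [ 0.002 -0.    -1.   ] F [-0.92 -0.18  6.79] T [-0.693  0.413 -0.062] w 0.017
```

View pics/z_scene8.png

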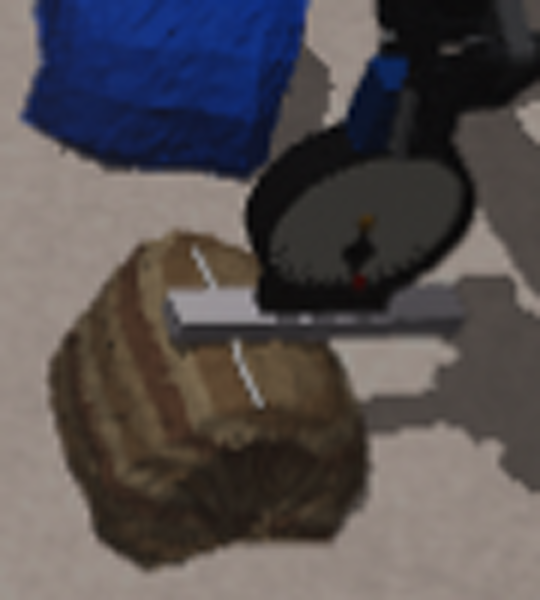

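{"fn": "drive_tool", "kwargs": {
  "commands": [
    [[-0.02, 0.12, -0.06], 0, 1],
    [[-0.02, 0.12, -0.06], 0, 1],
    [[-0.02, 0.12, -0.06], 0, 1],
    [[-0.02, 0.12, -0.06], 0, 1],
    [[-0.02, 0.12, -0.06], 0, 1],
    [[0, 0, 0], 0, 1]
  ]
}}

```text
time_s: 11.35
tool_pos: [0.5783, 0.2935, 0.1653]
tcp_rot: [0.705, 0.058, -0.056, -0.705]
contact_force: [-2.3, -1.0, 8.7]
gripper_width: 0.0171
```

{"fn": "drive_tool", "kwargs": {
  "commands": [
    [[-0.02, 0.12, -0.06], 0, 1],
    [[-0.02, 0.1, -0.05], 0, 1],
    [[0, 0, 0], 0, 1],
    [[0, 0, 0], 0, 1],
    [[0, 0, 0], 0, 1],
    [[0, 0, 0], 0, 1],
    [[0, 0, 0], 0, 1],
    [[0, 0, 0], 0, 1],
    [[0, 0, 0], 0, 1],
    [[0, 0, 0], 0, 1]
  ]
}}

```text
time_s: 12.18
tool_pos: [0.5779, 0.2959, 0.1641]
tcp_rot: [0.705, 0.058, -0.056, -0.705]
contact_force: [-1.2, -0.5, 7.6]
gripper_width: 0.0169
```

```bash
python3 - <<'E'
from st import *
o=st()
for n in('scene',):
    c=snap(n,n+'9.png')
    im=c['image'];cv2.imwrite('pics/z_%s9.png'%n,cv2.resize(im[185:285,340:430],None,fx=6,fy=6,interpolation=2))
    cv2.imwrite('pics/a9.png',cv2.resize(im[205:250,365:425],None,fx=12,fy=12,interpolation=2))
E
```

```text
t 12.18 tcp [0.5779 0.2959 0.1641] yaw 9.2 appr [ 0.002  0.    -1.   ] F [-1.24 -0.53  7.61] T [-0.646  0.399 -0.085] w 0.0169
```

View pics/z_scene9.png

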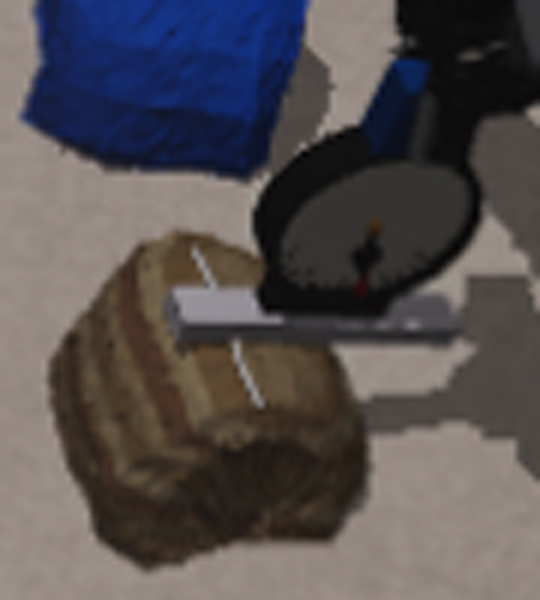

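View pics/a9.png

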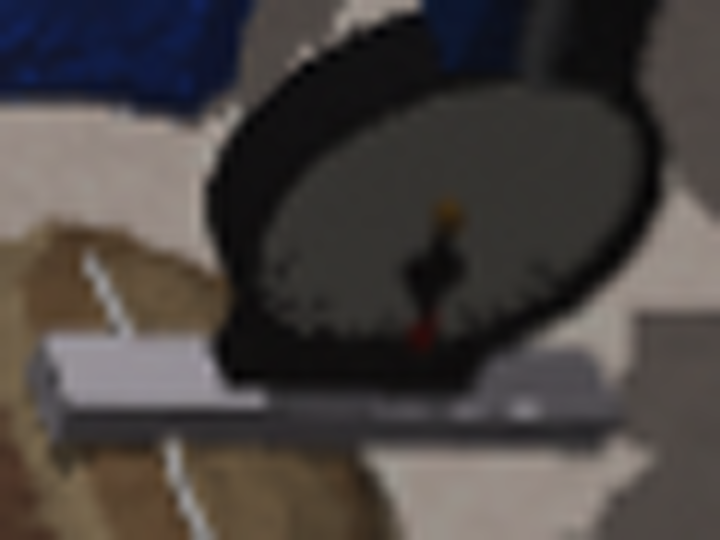

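```bash
cat > meas.py <<'E'
from clin import *
import sys
def meas(fn,ptr=True):
    im=cv2.imread('pics/'+fn).astype(float); c=vision.read_camera('scene')
    o=ctrl.observe(); 
    B,G,R=im[...,0],im[...,1],im[...,2]
    sub=np.zeros(R.shape,bool); sub[205:245,365:425]=1
    def cen(w): 
        w=np.where(sub,w,0); ys,xs=np.mgrid[:w.shape[0],:w.shape[1]]; return np.array([(w*xs).sum(),(w*ys).sum()])/w.sum()
    red=cen(np.clip(R-1.6*np.maximum(B,G)-15,0,None)); hub=cen(np.clip(np.minimum(R,G*1.4)-2*B-15,0,None))
    return c,o,im,red,hub
E
python3 - <<'E'
from meas import *
c,o,im,red,hub=meas('scene9.png'); print(red,hub)
a=im[215:240,392:412].mean(2).astype(int)
for i,r in enumerate(a): print(215+i,r)
obj=[(.009,-.06,.012),(.009,-.06,0),(.009,.06,0),(-.009,-.06,.012),(-.009,.06,.012)]
px=np.array([[365+(a+.5)/12-.5,205+(b+.5)/12-.5] for a,b in[(62,408),(65,442),(612,440),(45,338),(592,348)]])
t=o['tool_pos']
th=.235; org=np.array([t[0],t[1],t[2]+.0187])-.1233*np.array([0,np.sin(th),np.cos(th)]); print(org)
x,r=fitclin(c,obj,px,np.array([*org,9.2,13]),(.005,.005,.004,1)); print(x.round(4),r.round(1))
for th in(12,13,14,15):
    A,B=dial(c,hub,x[:3],9.2,th),dial(c,red,x[:3],9.2,th); print(th,A.round(4),B.round(4))
E
```

```text
[400.  232.5] [402. 222.]
215 [16 15 18 29 36 51 51 51 51 52 51 50 51 51 51 51 51 50 50 50]
216 [16 22 36 52 51 51 51 52 51 51 50 52 51 50 50 51 50 51 51 51]
217 [30 42 51 51 51 50 50 52 51 51 51 51 51 51 50 51 51 50 51 51]
218 [51 51 51 51 51 51 51 51 50 50 51 52 51 50 51 50 50 50 51 51]
219 [51 52 50 51 51 50 52 50 51 50 51 50 51 50 50 50 51 51 50 50]
220 [52 51 51 51 50 51 51 51 50 50 51 51 51 51 50 51 50 51 51 51]
221 [52 52 50 51 51 51 51 51 50 49 49 50 50 50 50 51 51 50 50 51]
222 [50 51 51 51 51 51 51 51 49 42 42 44 51 51 51 51 51 50 51 51]
223 [50 51 51 50 50 51 51 51 48 35 29 38 51 51 51 51 51 51 51 51]
224 [52 51 51 51 51 52 50 51 47 27 25 45 51 50 51 50 51 51 51 51]
225 [51 51 51 51 51 51 51 48 40 15 26 47 51 50 51 51 51 50 50 51]
226 [51 51 51 51 51 50 45 31 22 12 15 32 51 50 50 51 49 46 46 50]
227 [51 51 51 51 51 49 34 12 12 12 13 26 51 50 50 51 48 38 36 44]
228 [51 51 51 51 51 50 38 14 12 13 20 37 51 51 51 49 47 45 37 26]
229 [48 51 51 51 51 51 47 23 12 21 38 49 51 50 48 48 39 36 36 20]
230 [44 50 52 51 51 48 50 36 14 31 48 41 46 46 39 44 35 16 14 12]
231 [47 51 48 51 4
[... 316 characters left out ...]
 14 13 12 12 20 51 78 79 79 79 79 79]
236 [14 14 14 14 13 14 13 14 13 12 13 15 36 69 78 79 78 78 79 78]
237 [32 31 32 31 30 23 23 24 23 23 23 28 52 77 78 77 77 78 78 77]
238 [ 58  58  58  58  62  54  58  59  53  49  56  73  80  82  78  88 106  99
  83  80]
239 [ 58  59  57  56  68  71  75  77  69  60  72  94  90  77  68  89 117 106
  79  73]
[0.57791089 0.26724927 0.06281941]
[ 0.5801  0.2707  0.0617  9.4617 11.365 ] [ 0.7 -0.3 -1.2  0.4 -0.3  0.7 -0.2 -0.3  0.6 -0.7  0.4  0.7 -0.3  0.3]
12 [ 0.009  -0.0022  0.066 ] [0.009  0.0067 0.0319]
13 [ 0.009  -0.0033  0.0659] [0.009  0.0062 0.032 ]
14 [ 0.009  -0.0045  0.0658] [0.009  0.0056 0.0321]
15 [ 0.009  -0.0056  0.0658] [0.009  0.0051 0.0322]
```

```bash
python3 - <<'E'
from meas import *
c=vision.read_camera('scene')
for fn,y0,x0 in(('scene9.png',229,394),('scene5.png',206,396),('scene4.png',188,194)):
    im=cv2.imread('pics/'+fn).astype(int); s=im[y0:y0+8,x0:x0+12]; d=s[...,2]-s[...,:2].max(2); print(fn,x0,y0); print(d)
    w=np.clip(d-4,0,None); ys,xs=np.mgrid[:8,:12]; print('cen',x0+(w*xs).sum()/w.sum(),y0+(w*ys).sum()/w.sum())
im=cv2.imread('pics/scene9.png').astype(int)
# predicted px: pivot, index at radius 33 various height above dial, pointer vertical
yaw=9.2; t=ctrl.observe()['tool_pos']
for th in(.2,.22,.24,.26):
    R=(Q.from_euler('z',yaw,degrees=True)*Q.from_euler('x',-th)).as_matrix()
    org=np.array([t[0],t[1]+.001,t[2]+.0187])-R@[0,0,.1233]
    L=lambda ang,r,x:proj(c,org+R@[x,r*np.sin(ang),.062-r*np.cos(ang)])[0].round(2)
    print(th,'hub',L(0,0,.012),'ptr31',L(th,.031,.012),'ptr15',L(th,.015,.012),'idx',[L(a,.033,.011) for a in(.2,.25,.3)])
E
```

```text
scene9.png 394 229
[[ 2  3  1  2  1  1  2  1  1  2  1  1]
 [ 2  2  2  2  2  1  4  6  1  1  2  2]
 [ 2  1  2  1  4  7 13 14  2  1  2  2]
 [ 2  1  1  2  5 23 27 12  1  2  1  1]
 [ 1  2  1  1  5 21 27  4  1  2  1  1]
 [ 1  1  1  1  2  7  8  1  1  1  2  0]
 [ 2  1  1  1  1  1  0  1  2  2  1 -1]
 [ 1  1  1  1  1  1  2  2  2  1  0 -1]]
cen 399.7886178861789 232.2357723577236
scene5.png 396 206
[[ 1  1  0  2  1  2  2  2  1  2  1  1]
 [ 1  1  1  2  5  8  3  2  1  2  2  1]
 [ 2  1  1  4 24 44 10  1  2  1  1  1]
 [ 1  2  0  3 21 32 12  1  0  1  1  2]
 [ 0  1  1  2 16 28 11  0  0  1  2  0]
 [ 2  1  1  2  1  1  1  1  1  0  1  0]
 [ 0  0  1  0  2  1  1  1  1  0  0  0]
 [ 1  0  1  1  1  1  1  1  0  1  1  0]]
cen 400.8263473053892 208.80239520958085
scene4.png 194 188
[[ 2  1  2  2  2  2  2  3  1  1  2  2]
 [ 1  2  1  2  2  2  2  2  2  2  2  2]
 [ 2  2  1  4  7  5  2  2  1  1  1  2]
 [ 1  2  2 23 50 22  2  2  2  2  2  2]
 [ 2  1  2 10 31 32 11  2  1  1  2  2]
 [ 2  2  1  2 20 34 17  1  1  1  2  2]
 [ 1  2  2  1  4  7  4  2  2  2  2  1]
 [ 0  2  2  2  2  1  1  2  1  1  2  2]]
cen 198.43778801843317 191.88018433179724
0.2 hub [403.48 224.74] ptr31 [401.08 234.05] ptr15 [402.31 229.29] idx [array([400.78, 234.31]), array([401.47, 234.21]), array([402.16, 234.08])]
0.22 hub [402.99 224.73] ptr31 [400.6  234.04] ptr15 [401.82 229.28] idx [array([400.03, 234.34]), array([400.71, 234.24]), array([401.4 , 234.13])]
0.24 hub [402.51 224.7 ] ptr31 [400.12 234.02] ptr15 [401.34 229.26] idx [array([399.28, 234.35]), array([399.96, 234.27]), array([400.65, 234.16])]
0.26 hub [402.03 224.68] ptr31 [399.65 234.  ] ptr15 [400.87 229.23] idx [array([398.53, 234.35]), array([399.21, 234.28]), array([399.9 , 234.18])]
```

{"fn": "drive_tool", "kwargs": {
  "commands": [
    [[-0.02, 0.1, -0.05], 0, 1],
    [[0, 0, 0], 0, 1],
    [[0, 0, 0], 0, 1],
    [[0, 0, 0], 0, 1],
    [[0, 0, 0], 0, 1],
    [[0, 0, 0], 0, 1],
    [[0, 0, 0], 0, 1],
    [[0, 0, 0], 0, 1],
    [[0, 0, 0], 0, 1],
    [[0, 0, 0], 0, 1]
  ]
}}

```text
time_s: 13.17
tool_pos: [0.5778, 0.2968, 0.1636]
tcp_rot: [0.705, 0.058, -0.056, -0.705]
contact_force: [-1.7, -0.8, 7.6]
gripper_width: 0.0174
```

{"fn": "drive_tool", "kwargs": {
  "commands": [
    [[0, 0, 0], 0, 1],
    [[0, 0, 0], 0, 1],
    [[0, 0, 0], 0, 1],
    [[0, 0, 0], 0, 1],
    [[0, 0, 0], 0, 1],
    [[0, 0, 0], 0, 1],
    [[0, 0, 0], 0, 1],
    [[0, 0, 0], 0, 1],
    [[0, 0, 0], 0, 1],
    [[0, 0, 0], 0, 1]
  ]
}}

```text
time_s: 14.0
tool_pos: [0.5778, 0.2968, 0.1636]
tcp_rot: [0.705, 0.058, -0.056, -0.705]
contact_force: [-2.0, 0.1, 7.9]
gripper_width: 0.017
```

```bash
python3 - <<'E'
from st import *
o=st()
R=[];A=[]
for k in range(3):
    c=snap('scene','s10_%d.png'%k); im=c['image'].astype(int); A.append(im)
im=np.mean(A,0)
s=im[226:238,392:408]; d=s[...,2]-s[...,:2].max(2); w=np.clip(d-4,0,None); ys,xs=np.mgrid[:12,:16]; print('red',392+(w*xs).sum()/w.sum(),226+(w*ys).sum()/w.sum())
g=im.mean(2)
for r in range(222,233):
    w=np.clip(48-g[r,396:406],0,None); print(r,(w*np.arange(396,406)).sum()/max(w.sum(),1),g[r,396:406].astype(int))
cv2.imwrite('pics/a10.png',cv2.resize(A[-1][205:250,365:425].astype(np.uint8),None,fx=12,fy=12,interpolation=2))
print(proj(c,[[.586,.236,.071]])); 
cv2.imwrite('pics/full10.png',A[-1].astype(np.uint8)); st()
E
```

```text
t 14.0 tcp [0.5778 0.2968 0.1636] yaw 9.2 appr [ 0.002 -0.    -1.   ] F [-1.98  0.09  7.91] T [-0.743  0.38  -0.127] w 0.017
red 399.87733333333335 232.34666666666666
222 401.81290322580645 [51 51 50 51 49 41 41 44 49 51]
223 401.93333333333334 [51 51 51 51 48 34 28 37 48 51]
224 401.5401785714286 [51 51 50 51 46 25 25 45 51 51]
225 401.2854700854701 [51 51 51 50 40 15 23 47 51 51]
226 401.19962686567163 [51 51 50 40 21 12 15 31 48 51]
227 400.8953414167198 [51 50 43 15 12 12 11 22 44 51]
228 400.57114093959734 [51 49 37 13 12 12 15 32 51 51]
229 400.48086866597725 [50 51 47 26 13 16 31 44 51 49]
230 400.45961538461535 [50 49 51 45 14 29 50 46 47 47]
231 401.22509702457955 [46 41 50 40 20 37 48 39 33 39]
232 400.9604519774011 [33 37 42 26 22 29 45 39 24 21]
[[377.31425382 238.31660893]]
t 14.15 tcp [0.5778 0.2968 0.1636] yaw 9.2 appr [ 0.002 -0.    -1.   ] F [-1.5  -0.54  7.79] T [-0.685  0.42  -0.116] w 0.0171
```

View pics/a10.png

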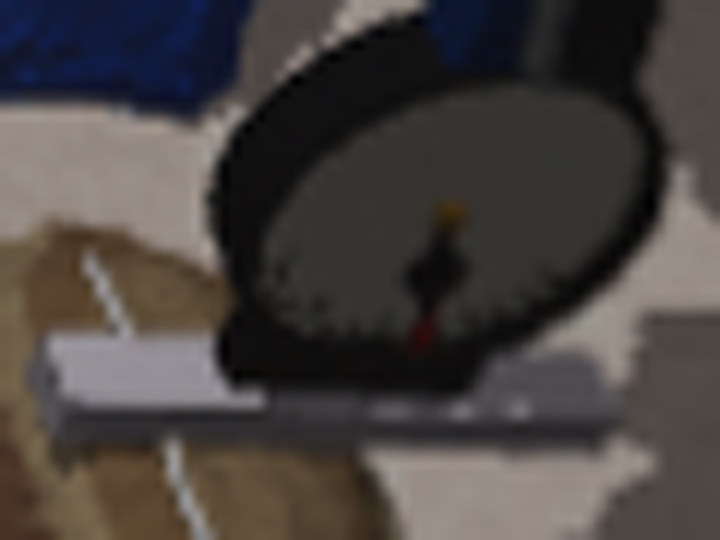

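View pics/full10.png

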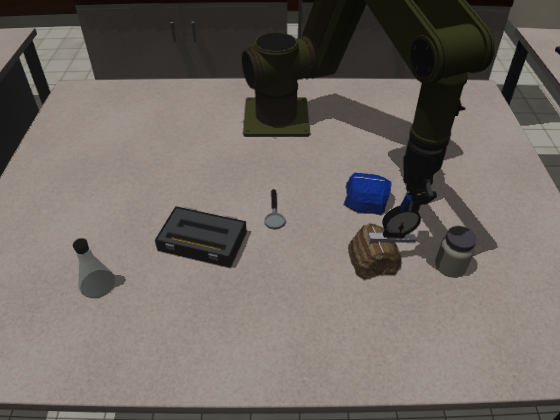

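```bash
python3 - <<'E'
from st import *
a=cv2.imread('pics/scene0.png').astype(np.float32).mean(2); b=cv2.imread('pics/full10.png').astype(np.float32).mean(2)
for n,(x,y,w,h) in dict(stone=(345,245,60,35),jar=(435,225,45,55),lens=(258,185,32,48),flask=(68,235,50,65)).items():
    print(n,cv2.phaseCorrelate(a[y:y+h,x:x+w].copy(),b[y:y+h,x:x+w].copy()))
st(); ctrl.job_done()
E
```

```text
stone ((-0.04219847807935295, -0.06403708221171911), 0.8859950476222568)
jar ((0.4159388316730208, 0.11085933824342575), 0.77104767481486)
lens ((-0.002573609726546522, 0.020847954920011347), 1.0037250462919474)
flask ((0.020807558111716418, 0.001640027735909655), 1.0035543064276378)
t 14.15 tcp [0.5778 0.2968 0.1636] yaw 9.2 appr [ 0.002 -0.    -1.   ] F [-1.5  -0.54  7.79] T [-0.685  0.42  -0.116] w 0.0171
the job is handed in; nothing more can be done
```

The clinometer is on the sandstone crest with its pointer on the red index, still gripped, and I handed the job in at 14.2 s. I lifted it from the case and stood it upright across the strike line about 34 mm off its middle. I then rocked it over by pivoting the lug in the pads, moving the tool sideways and down.

**Last checks**
- **Pointer:** it lies on the index to about 0.1 px, which I take as within 0.02 rad. I let it settle about 1.9 s.
- **Tilt:** about 0.23 rad from the tool's travel. An image fit of the rail, taken just before the last small adjustment, gave a lower figure of about 0.20 rad. I went by the direct sight of pointer against index.
- **Contact force:** steady at about 10 N on the stone.
- **Squareness:** the tool's yaw is 9.2°, against 9.2° measured for the strike line.
- **Stone, lens and flask:** they moved less than 0.1 px between the first and last pictures.
- **Jar:** it showed a 0.4 px shift, about 1 mm. I put this down to the arm's shadow.

The two cameras disagreed by about 6 mm in y. I settled this by comparing the scene view with the fingers' known position.

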